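Move three vessels one station on while drying them to constant mass

ROBOT

A 6-joint arm with a two-finger parallel gripper is mounted at the origin on the work surface. World frame = base frame: x ahead of the robot, y to its left, z up, the work surface at z = 0. Lengths are in m, angles in rad, forces in N, time in s.
With the tool pointing down it reaches from about 0.35 to 0.775 m from the base axis. Payload 5.5 kg.
Tool frame: the origin (TCP) lies midway between the tips of the shut fingers; the grasp point (between the pads) lies 19 mm behind it; z points along the fingers, y is the line along which they close (so a half turn about z gives the same grasp; the last joint's range is limited). The gripper opens to 85 mm and grips with 20 to 120 N. Pads are 22 mm wide; open, the fingers measure 114 mm over their backs; the gripper's body (76 mm by 85 mm) begins 54 mm behind the grasp point. The pads swing forward as they close: fully open they stand 13 mm farther back than shut.
Start: joints at [-1.364, 0.313, 0.046, 1.304, 0, 1.431], TCP at [0.195, -0.541, 0.231] pointing down, gripper open.
Joint ranges: [-2.76, 2.76], [-0.86, 1.69], [-1.03, 1.26], [-2.2, 2.34], [-1.47, 1.5], [-3.14, 3.14]. Speed limits (rad/s): [2.57, 2.57, 3.14, 3.14, 3.14, 3.14].

INTERFACE

Orientations are given as a unit quaternion [w, x, y, z].
In Python, from workcell import env gives the robot as it stands.
- The arm moves only by the tool move_arm, never from a script. Its argument "targets" is a list of rows, each a list of 3 entries, a list of its own where there are three numbers: the shift along the tool's x, y, z in mm, then the turn, a rotation vector about the tool's x, y, z in units of 10 degrees (1.0 is 10 degrees), then the closure, from -1 (fully open) to 1 (shut). In form: [[[dx, dy, dz], [ax, ay, az], gripper], ...]. A call has 1 to 5 rows; each row is the pose to reach, as a shift and turn from the pose commanded when the call began, along the tool's axes at that moment; what a row does not reach only later rows make up. A row lasts 1/8 s, in which the tool goes at most 62.5 mm and 10.7 degrees, less where a joint would pass 70% of its speed; a pose out of reach is approached as far as the arm can. A call with a gripper value outside its range is refused whole. The fingers move at their own pace and stop on an object; "squeeze" is the grip in N (left out, the last holds). Time passes only in rows, so rows that repeat a pose let the fingers close. It gives the time, the measured TCP pose, the force, the opening and the grip force at its end, in the units of the state.
- env.get_state(): the state, without advancing time (a new reading comes with each control period).
- env.read_camera(name): name is "side" or "top" or "wrist"; returns a dict with "pixels" (480x640x3 uint8, red, green, blue), "fovy" (degrees; the focal length in pixels is half the picture's height over the tangent of half this angle, whatever the lens; pixels are square), "cx", "cy" (the principal point, pixels), "extrinsics" (4x4, takes a point from world to camera coordinates); the wrist camera has in their place "mount" (4x4, takes a point from camera to tool coordinates, whose origin is the TCP and whose axes are the flange's). Camera axes: x right, y up, looking along -z (the intrinsics and any distortion apply to the point x, -y, -z); pixel columns grow to the right and rows downward; lengths in m; the calibration is good to about 2 mm. A picture is of the moment at which its call begins: read the wrist's pose just before it. There is no depth.
- env.hand_in(): hands the job in; it is judged then, once.
Trained networks look in a picture, given as the dict that the camera call returned (one of the last four; its "shot" number tells which), for a name from the list of things; names that differ only in an ending like _2 or _b are one class to them, and where a whole thing is asked for, a point or a joint stands for the part that bears it (a point fixed in the world has none). Each returns a list of dicts, best first, with "confidence" (0 to 1); they miss things now and then, are a little off and sometimes report something else, mostly with a low value. They report only what shows in the picture. A call takes as long as a camera call.
- env.spot_in(thing, picture): "centre" ([x, y, z] in m, in world coordinates, good to about 4 mm: the middle of the surface that is visible of it).
- env.regions_of(thing, picture): "mask" (480x640 bool, what is visible of it).
- env.landmark_of(thing, picture): "centre" ([x, y, z] in m, in world coordinates, good to about 4 mm: a listed point, or the origin of a listed thing).
The state is a dict: "clock": time; "joint_pos": joint angles; "qvel": joint speeds; "tau": joint torques, N m; "tcp_pos": TCP position; "orientation": TCP orientation; "wrist_force": force on the tool from outside, world axes, zero at the start; "ft_torque": the same for the moment, N m; "finger_gap": finger opening in m; "grip_force": force on a finger pad.
Only numpy, scipy, OpenCV 4.12 (cv2) and the standard library are available. Lean on these libraries where they do the work, as an engineer would, in place of code of your own. Each camera call takes 0.05 s, during which the arm holds its last target. There are 200 camera calls.

TASK

Three clean empty vessels are being dried to constant mass, going round from hotplate to cooling plate to balance and back to the hotplate: move each one station on, so that the beaker from the hotplate ends on the cooling plate, the porcelain crucible from the cooling plate on the balance pan, and the conical flask from the balance on the hotplate, each standing upright in the middle of its place and let go. All three places are taken, so park a vessel on the free cork mat on the way, never on the bare bench. Keep the vessels upright, set them down gently, do not knock them together, and leave the bottles and the measuring cylinder behind them where they are.

Things in the scene. Friction and masses are not known exactly. Their poses are not given: they have to be found in the camera images.
- beaker_mid (a point): Small clear glass beaker, a plain straight-sided cylinder open at the top, 50 mm in diameter and 70 mm tall, the lip flaring to 54 mm in the top 4 mm; about 50 g, empty. The point is its centre, 35 mm above its underside; z is its upward axis. At the start it stands on the hotplate, within about 15 mm of the middle. (A much larger, 84 mm wide glass at the right side of the bench is not part of the job.)
- flask_mid (a point): Clear glass conical flask, 105 mm tall: 64 mm wide at the foot, tapering from 6 mm to 70 mm above its underside to a straight upright neck 24 mm in diameter that runs from 70 to 101 mm, then a lip 27 mm wide; about 75 g, empty. Best taken by the neck. The point is its centre, 52.5 mm above its underside (so the middle of the neck lies 33 mm above the point); z is its upward axis. At the start it stands on the balance pan, within about 15 mm of the middle.
- crucible_mid (a point): Tall white porcelain crucible, open at the top, 60 mm tall: 34 mm wide at the foot, 47 mm at 40 mm up, 49 mm at the rim; about 70 g, empty. The point is its centre, 30 mm above its underside; z is its upward axis. At the start it stands on the cooling plate, within about 15 mm of the middle.
- hotplate_top (a point): Fixed laboratory hotplate: white housing 160 mm wide and about 240 mm deep with two white knobs on its low front, and on it a round dark metal plate 145 mm in diameter. The point is the centre of the plate's upper face, 85 mm above the bench; z up. The housing reaches 83 mm behind and 156 mm in front of the point (knobs 175 mm), front towards the robot.
- balance_top (a point): Fixed electronic balance: white housing 170 mm wide and about 230 mm deep with a display and four keys in front, and a round steel pan 124 mm in diameter. The point is the centre of the pan's upper face, 55 mm above the bench; z up. The housing reaches 83 mm behind and 146 mm in front of the point, at most 42 mm high.
- cooler_top (a point): Fixed cooling plate: round white perforated porcelain plate 140 mm in diameter on a low steel stand. The point is the centre of its upper face, 22 mm above the bench; z up. A small aluminium clamp boss, 28 mm high, lies on the bench on the robot's side of it.
- corkmat_top (a point): Fixed square cork mat, 140 x 140 mm and 10 mm thick, empty at the start: the free spot. The point is the centre of its upper face; z up. A small spoon, 130 mm long, lies on the bench on the robot's side of it.
- washbottle: Bystander, to be left alone: white plastic wash bottle with red cap and thin bent spout, 60 mm in diameter, 180 mm tall over the spout, which reaches 60 mm out. Origin at the centre of its underside.
- reagent: Bystander, to be left alone: amber glass reagent bottle with black cap, 56 mm in diameter, 115 mm tall. Origin at the centre of its underside.
- cylinder: Bystander, to be left alone: slim glass measuring cylinder, 24 mm in diameter and 158 mm tall, on a grey foot 60 mm wide. Origin at the centre of its underside.

How it is judged:
By the outcome, as a careful person would: the job done as asked, in the order asked, and still so for the second after the job is handed in, with the robot touching nothing.
It also fails if it takes over 125 s, if anything falls off the work surface, if the arm or the gripper's body presses on something with over 40 N, if the wrist force passes 120 N, or if a joint passes its speed limit or range.

## Working session

There is one attempt and no reset: what is moved stays moved. The work goes in short steps, Python scripts to look and compute and a tool call to move; the robot and the scene stay as the last step left them, time stands still between calls to the robot, and variables do not carry over. Pictures are saved under pics/ and viewed, at most 14 in all, crops included, and the job is handed in when it is done.

Besides the shell and the picture viewer there is one more tool, called after "Request:" as a command line: name --argument value ..., lists and objects as JSON in quotes. move_arm: Moves the arm, as the interface text tells. Its arguments: {"type":"object","properties":{"targets":{"type":"array","items":{"type":"array"}},"squeeze":{"type":"number"}},"required":["targets"]}

```bash
mkdir -p pics; ls; cat > h.py <<'E'
import numpy as np, cv2
from workcell import env
from scipy.spatial.transform import Rotation as R
def save(p,n): cv2.imwrite('pics/'+n,cv2.cvtColor(p['pixels'],cv2.COLOR_RGB2BGR))
def rot(s):
    q=s['orientation']; return R.from_quat([q[1],q[2],q[3],q[0]])
E
python3 - <<'E'
from h import *
np.set_printoptions(precision=4,suppress=True)
s=env.get_state(); print(s); print(rot(s).as_matrix())
for c in ['top','side']:
    p=env.read_camera(c); save(p,c+'0.png'); print(c,p['fovy'],{k:v for k,v in p.items() if k not in('pixels',)})
    for t in ['beaker_mid','flask_mid','crucible_mid','hotplate_top','balance_top','cooler_top','corkmat_top','washbottle','reagent','cylinder']:
        print(t,[(np.round(d['centre'],4),round(d['confidence'],2)) for d in env.landmark_of(t,p)[:2]])
E
```

```text
pics
{'clock': 0.0, 'joint_pos': array([-1.3636,  0.314 ,  0.0449,  1.3036,  0.    ,  1.4312]), 'qvel': array([ 0.0011,  0.0004,  0.0003, -0.0008, -0.0003,  0.0011]), 'tau': array([  0.0002, -48.0635,  29.8528,   0.0195,  -0.    ,   0.    ]), 'tcp_pos': array([ 0.1953, -0.5402,  0.2304]), 'orientation': array([-0.0009,  0.985 ,  0.1725, -0.    ]), 'wrist_force': array([-0.0419,  0.1327,  0.2137]), 'ft_torque': array([-0.0147, -0.0234,  0.0142]), 'grip_force': 0.0, 'finger_gap': 0.08524831325838314}
[[ 0.9405  0.3399 -0.0004]
 [ 0.3399 -0.9405  0.0018]
 [ 0.0003 -0.0018 -1.    ]]
top 51.23659769235983 {'fovy': 51.23659769235983, 'cx': 322.41902722002965, 'cy': 249.49436536720734, 'extrinsics': array([[ 0.0983, -0.9951, -0.0053, -0.0493],
       [ 0.9754,  0.0953,  0.1987, -0.6337],
       [-0.1972, -0.0247,  0.9801, -1.1035],
       [ 0.    ,  0.    ,  0.    ,  1.    ]]), 'shot': 1}
beaker_mid [(array([ 0.524 , -0.1178,  0.1173]), 0.63)]
flask_mid [(array([ 0.5355, -0.4147,  0.1106]), 0.8)]
crucible_mid [(array([0.5365, 0.137 , 0.0523]), 0.61)]
hotplate_top [(array([ 0.5251, -0.1103, 
[... 458 characters left out ...]
 array([[ 0.9507, -0.31  ,  0.0075, -0.576 ],
       [ 0.1997,  0.6306,  0.75  , -0.1954],
       [-0.2372, -0.7115,  0.6614, -0.8042],
       [ 0.    ,  0.    ,  0.    ,  1.    ]]), 'shot': 2}
beaker_mid [(array([ 0.5271, -0.1178,  0.1172]), 0.81)]
flask_mid [(array([ 0.5368, -0.4163,  0.1052]), 0.57)]
crucible_mid [(array([0.535 , 0.1357, 0.0527]), 0.6)]
hotplate_top [(array([ 0.5232, -0.1095,  0.0842]), 0.95)]
balance_top []
cooler_top [(array([0.5256, 0.1225, 0.0218]), 0.67)]
corkmat_top [(array([0.5351, 0.3942, 0.0102]), 0.66)]
washbottle [(array([ 0.7597, -0.2674, -0.0015]), 0.6)]
reagent [(array([ 0.7469, -0.0015, -0.0036]), 0.94)]
cylinder [(array([ 0.7429,  0.2353, -0.0008]), 0.57)]
```

View pics/top0.png

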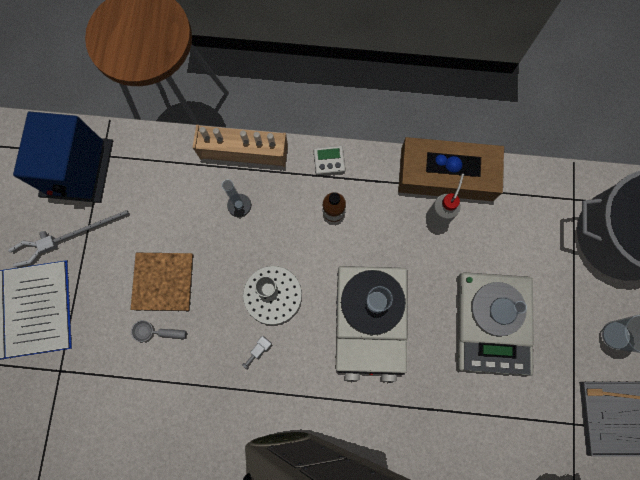

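View pics/side0.png

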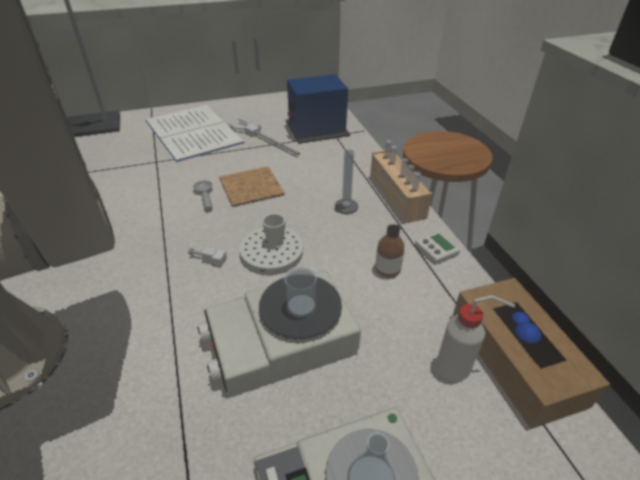

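The pictures agree with the networks. In the top view the beaker is at (378,298), the flask at (505,310), the crucible at (267,288) and the free mat at (163,282). I'll turn the tool so the fingers close along x and head for the crucible, which I'll park first.

Request:
move_arm --targets '[[[43,-44,-6],[0,0,-1.0],-1],[[86,-88,-12],[0,0,-2.0],-1],[[130,-132,-18],[0,0,-3.0],-1],[[173,-176,-24],[0,0,-4.0],-1],[[217,-219,-30],[0,0,-5.0],-1]]'

```text
clock: 1.72
tcp_pos: [0.3256, -0.2594, 0.2617]
orientation: [0.001, 0.818, 0.575, 0.0]
wrist_force: [2.0, -0.7, 0.5]
finger_gap: 0.0853
grip_force: 0.0
```

```bash
cat >> h.py <<'E'
def go(*ts):
    "print tool-frame shift (mm) and turn (10 deg) from measured pose to world xyz, yaw 90 down"
    s=env.get_state(); r=rot(s); 
    G=R.from_matrix(np.array([[0,1,0],[1,0,0],[0,0,-1.]]))
    print('t',round(s['clock'],2),'tcp',np.round(s['tcp_pos'],4),'gap',round(s['finger_gap'],4),'grip',round(s['grip_force'],1),'F',np.round(s['wrist_force'],1),'j',np.round(s['joint_pos'],2))
    for t in ts:
        print(t,'shift',np.round(r.inv().apply(np.array(t)-s['tcp_pos'])*1000,1),'turn',np.round(np.degrees((r.inv()*G).as_rotvec())/10,2))
E
python3 -c "
from h import *
go((.536,.136,.25))"
```

```text
t 1.73 tcp [ 0.3256 -0.2594  0.2617] gap 0.0853 grip 0.0 F [ 2.  -0.7  0.5] j [-0.87 -0.   -0.26  1.32  0.    1.05]
(0.536, 0.136, 0.25) shift [443.3  63.7  11.6] turn [ 0.01  0.   -1.98]
```

Request:
move_arm --targets '[[[58,8,0],[0,0,-1.0],-1],[[116,16,0],[0,0,-1.98],-1],[[174,25,0],[0,0,-1.98],-1],[[232,34,0],[0,0,-1.98],-1],[[290,42,0],[0,0,-1.98],-1]]'

```text
clock: 2.35
tcp_pos: [0.4652, -0.0014, 0.2616]
orientation: [0.001, 0.709, 0.705, 0.0]
wrist_force: [1.2, -0.5, 0.4]
finger_gap: 0.0853
grip_force: 0.0
```

```bash
python3 -c "
from h import *
go((.536,.136,.25))"
```

```text
t 2.35 tcp [ 0.4652 -0.0014  0.2616] gap 0.0853 grip 0.0 F [ 1.2 -0.5  0.4] j [-0.18  0.09 -0.16  1.32 -0.    1.4 ]
(0.536, 0.136, 0.25) shift [137.8  70.   11.6] turn [ 0.01  0.   -0.03]
```

Request:
move_arm --targets '[[[46,24,20],[0,0,-0.03],-1],[[92,47,40],[0,0,-0.03],-1],[[138,70,60],[0,0,-0.03],-1],[[138,70,60],[0,0,-0.03],-1]]'

```text
clock: 2.85
tcp_pos: [0.535, 0.1371, 0.1989]
orientation: [-0.001, 0.706, 0.709, -0.001]
wrist_force: [-1.0, -0.0, 0.2]
finger_gap: 0.0852
grip_force: 0.0
```

```bash
cat >> h.py <<'E'
def look(name,things,cams=('wrist',)):
    for c in cams:
        p=env.read_camera(c); save(p,name+'_'+c+'.png')
        for t in things: print(c,t,[(np.round(d['centre'],4),round(d['confidence'],2)) for d in env.landmark_of(t,p)[:2]])
E
python3 -c "
from h import *
look('a',['crucible_mid','cooler_top'])
go((.536,.136,.045))"
```

```text
wrist crucible_mid [(array([0.5346, 0.1327, 0.0547]), 0.94)]
wrist cooler_top []
t 3.0 tcp [0.5349 0.134  0.2015] gap 0.0856 grip 0.0 F [-0.4 -0.1  0.2] j [ 0.1   0.28 -0.08  1.22 -0.    1.67]
(0.536, 0.136, 0.045) shift [  2.1   1.2 156.5] turn [-0.  0. -0.]
```

View pics/a_wrist.png

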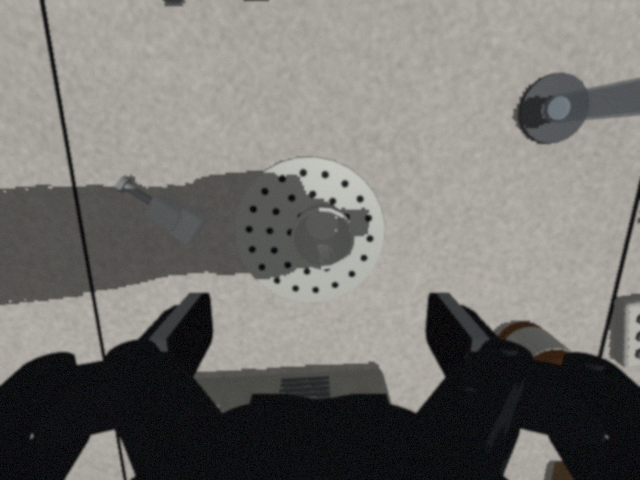

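The wrist view shows the crucible at (323,237) on the perforated plate centred at about (311,228), with clear space on both finger sides.

Request:
move_arm --targets '[[[0,0,50],[0,0,0],-1],[[0,0,95],[0,0,0],-1],[[0,0,130],[0,0,0],-1],[[0,0,157],[0,0,0],-1],[[0,0,157],[0,0,0],-1]]'

```text
clock: 3.62
tcp_pos: [0.5335, 0.1328, 0.0434]
orientation: [-0.001, 0.708, 0.706, -0.001]
wrist_force: [0.0, 0.4, 0.0]
finger_gap: 0.0855
grip_force: 0.0
```

Request:
move_arm --targets '[[[0,0,0],[0,0,0],0.1],[[0,0,0],[0,0,0],0.3],[[0,0,0],[0,0,0],0.4],[[0,0,0],[0,0,0],0.5],[[0,0,0],[0,0,0],0.6]]' --squeeze 30

```text
clock: 4.25
tcp_pos: [0.5366, 0.1344, 0.0464]
orientation: [0.001, 0.707, 0.707, 0.001]
wrist_force: [-0.6, -0.5, 5.0]
finger_gap: 0.0478
grip_force: 29.9
```

```bash
python3 -c "
from h import *
go((.536,.136,.044))"
```

```text
t 4.25 tcp [0.5366 0.1344 0.0464] gap 0.0478 grip 29.9 F [-0.6 -0.5  5. ] j [ 0.1   0.39 -0.32  0.86 -0.    1.67]
(0.536, 0.136, 0.044) shift [ 1.6 -0.6  2.3] turn [ 0.02 -0.   -0.  ]
```

Request:
move_arm --targets '[[[0,0,-20],[0,0,0],0.6],[[0,0,-50],[0,0,0],0.6],[[30,0,-70],[0,0,0],0.6],[[70,0,-70],[0,0,0],0.6],[[115,0,-70],[0,0,0],0.6]]'

```text
clock: 4.88
tcp_pos: [0.5359, 0.2503, 0.1158]
orientation: [0.001, 0.708, 0.707, 0.001]
wrist_force: [0.9, 0.4, -0.6]
finger_gap: 0.047
grip_force: 31.0
```

Request:
move_arm --targets '[[[45,0,0],[0,0,0],0.6],[[90,0,0],[0,0,0],0.6],[[125,0,0],[0,0,0],0.6],[[145,0,10],[0,0,0],0.6],[[145,0,30],[0,0,0],0.6]]'

```text
clock: 5.5
tcp_pos: [0.5358, 0.3961, 0.0845]
orientation: [0.0, 0.707, 0.708, 0.001]
wrist_force: [0.1, -0.8, -1.4]
finger_gap: 0.0474
grip_force: 31.0
```

```bash
python3 -c "
from h import *
look('b',['crucible_mid','corkmat_top'],('wrist','top'))
go((.536,.394,.034))"
```

```text
wrist crucible_mid [(array([0.5357, 0.3942, 0.0919]), 0.88)]
wrist corkmat_top [(array([0.5313, 0.3873, 0.0094]), 0.72)]
top crucible_mid [(array([0.5349, 0.3946, 0.0889]), 0.61)]
top corkmat_top [(array([0.5354, 0.3938, 0.0104]), 0.57)]
t 5.8 tcp [0.5358 0.3939 0.085 ] gap 0.0474 grip 31.1 F [ 0.6  0.1 -0.7] j [ 0.51  0.56  0.06  1.07 -0.    2.09]
(0.536, 0.394, 0.034) shift [ 0.1  0.2 51. ] turn [ 0.   -0.   -0.01]
```

Request:
move_arm --targets '[[[0,0,30],[0,0,0],0.6],[[0,0,42],[0,0,0],0.6],[[0,0,47],[0,0,0],0.6],[[0,0,49],[0,0,0],0.6],[[0,0,50],[0,0,0],0.6]]'

```text
clock: 6.42
tcp_pos: [0.5358, 0.3946, 0.035]
orientation: [0.0, 0.707, 0.707, 0.001]
wrist_force: [0.0, -0.7, -1.7]
finger_gap: 0.0471
grip_force: 31.1
```

Request:
move_arm --targets '[[[0,0,0.5],[0,0,0],0.6],[[0,0,1],[0,0,0],0.6],[[0,0,1.5],[0,0,0],0.6],[[0,0,1.5],[0,0,0],0.6]]'

```text
clock: 6.92
tcp_pos: [0.5358, 0.3948, 0.0343]
orientation: [0.0, 0.707, 0.707, 0.001]
wrist_force: [-1.9, -0.1, 7.1]
finger_gap: 0.047
grip_force: 31.4
```

Touchdown at about 7 N. Releasing and retreating.

Request:
move_arm --targets '[[[0,0,0],[0,0,0],0.0],[[0,0,0],[0,0,0],-0.5],[[0,0,0],[0,0,0],-1],[[0,0,0],[0,0,0],-1],[[0,0,-30],[0,0,0],-1]]'

```text
clock: 7.55
tcp_pos: [0.5331, 0.3931, 0.0599]
orientation: [-0.001, 0.707, 0.707, -0.003]
wrist_force: [0.9, -0.1, -1.7]
finger_gap: 0.0851
grip_force: 0.0
```

Request:
move_arm --targets '[[[0,0,-55],[0,0,0],-1],[[0,0,-110],[0,0,0],-1],[[-40,0,-155],[0,0,0],-1],[[-95,0,-190],[0,0,0],-1],[[-150,0,-210],[0,0,0],-1]]'

```text
clock: 8.18
tcp_pos: [0.5356, 0.2434, 0.2747]
orientation: [0.001, 0.707, 0.707, 0.001]
wrist_force: [0.5, -0.6, 0.1]
finger_gap: 0.0853
grip_force: 0.0
```

```bash
python3 -c "
from h import *
look('c',['crucible_mid','beaker_mid','hotplate_top'],('top',))
go((.525,-.1178,.25))"
```

```text
top crucible_mid [(array([0.5352, 0.3966, 0.0396]), 0.69)]
top beaker_mid [(array([ 0.5248, -0.1195,  0.12  ]), 0.77)]
top hotplate_top [(array([ 0.5235, -0.1088,  0.0905]), 0.91)]
t 8.38 tcp [0.5357 0.2434 0.2734] gap 0.0852 grip 0.0 F [ 0.1  0.2 -0.6] j [0.29 0.33 0.17 1.41 0.   1.86]
(0.525, -0.1178, 0.25) shift [-361.3   -9.7   23.2] turn [ 0.01 -0.   -0.02]
```

Request:
move_arm --targets '[[[-60,-2,0],[0,0,0],-1],[[-120,-4,0],[0,0,0],-1],[[-180,-6,0],[0,0,0],-1],[[-240,-8,0],[0,0,0],-1],[[-300,-10,0],[0,0,0],-1]]'

```text
clock: 9.0
tcp_pos: [0.525, -0.0561, 0.2716]
orientation: [-0.001, 0.706, 0.708, -0.0]
wrist_force: [-0.1, 0.1, 0.6]
finger_gap: 0.0855
grip_force: 0.0
```

Request:
move_arm --targets '[[[-40,0,10],[0,0,0],-1],[[-61,0,22],[0,0,0],-1],[[-61,0,22],[0,0,0],-1]]'

```text
clock: 9.38
tcp_pos: [0.5245, -0.1165, 0.2486]
orientation: [-0.002, 0.708, 0.707, -0.001]
wrist_force: [-0.6, -0.4, -0.0]
finger_gap: 0.0858
grip_force: 0.0
```

```bash
python3 -c "
from h import *
look('d',['beaker_mid','hotplate_top'])
go((.525,-.118,.107))"
```

```text
wrist beaker_mid [(array([ 0.5262, -0.122 ,  0.1195]), 0.77)]
wrist hotplate_top []
t 9.53 tcp [ 0.5251 -0.1151  0.2506] gap 0.0852 grip 0.0 F [-0.7 -0.1  0.2] j [-0.37  0.24 -0.01  1.32  0.    1.2 ]
(0.525, -0.118, 0.107) shift [-3.000e+00 -1.000e-01  1.436e+02] turn [-0.   -0.    0.01]
```

View pics/d_wrist.png

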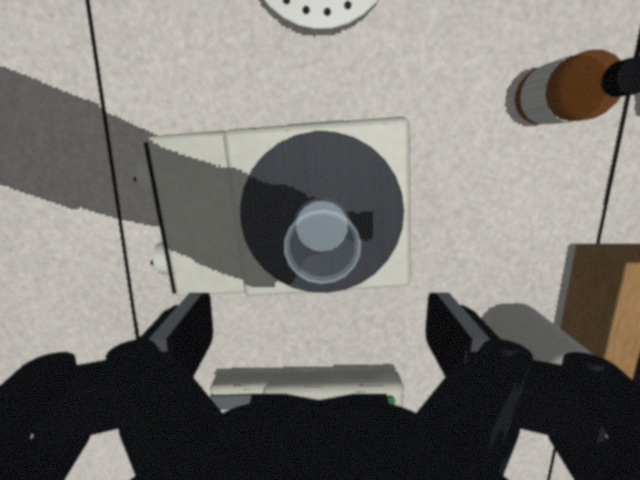

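The beaker's foot is at (321,225) and its rim at (322,246), upright on the dark plate and between the fingers.

Request:
move_arm --targets '[[[-3,0,45],[0,0,0],-1],[[-3,0,85],[0,0,0],-1],[[-3,0,120],[0,0,0],-1],[[-3,0,142],[0,0,0],-1],[[-3,0,142],[0,0,0],-1]]'

```text
clock: 10.15
tcp_pos: [0.524, -0.1177, 0.1076]
orientation: [-0.002, 0.706, 0.708, -0.001]
wrist_force: [0.2, 0.9, -0.3]
finger_gap: 0.0852
grip_force: 0.0
```

Request:
move_arm --targets '[[[0,0,0],[0,0,0],0.1],[[0,0,0],[0,0,0],0.3],[[0,0,0],[0,0,0],0.4],[[0,0,0],[0,0,0],0.5],[[0,0,0],[0,0,0],0.6]]' --squeeze 25

```text
clock: 10.78
tcp_pos: [0.5262, -0.1198, 0.1105]
orientation: [0.001, 0.707, 0.707, 0.001]
wrist_force: [-0.2, 2.0, 6.0]
finger_gap: 0.0503
grip_force: 25.6
```

```bash
python3 -c "
from h import *
go((.525,-.118,.107))"
```

```text
t 10.78 tcp [ 0.5262 -0.1198  0.1105] gap 0.0503 grip 25.6 F [-0.2  2.   6. ] j [-0.37  0.31 -0.26  0.99  0.    1.2 ]
(0.525, -0.118, 0.107) shift [ 1.8 -1.2  3.5] turn [ 0.02  0.   -0.  ]
```

Request:
move_arm --targets '[[[0,0,-15],[0,0,0],0.6],[[0,0,-40],[0,0,0],0.6],[[30,0,-50],[0,0,0],0.6],[[70,0,-50],[0,0,0],0.6],[[115,0,-50],[0,0,0],0.6]]'

```text
clock: 11.4
tcp_pos: [0.5254, -0.0042, 0.16]
orientation: [0.001, 0.708, 0.706, 0.0]
wrist_force: [0.7, -0.7, -0.7]
finger_gap: 0.0504
grip_force: 26.2
```

Request:
move_arm --targets '[[[45,0,0],[0,0,0],0.6],[[90,0,0],[0,0,0],0.6],[[115,0,15],[0,0,0],0.6],[[126,0,45],[0,0,0],0.6],[[126,0,70],[0,0,0],0.6]]'

```text
clock: 12.02
tcp_pos: [0.5252, 0.1223, 0.0888]
orientation: [0.0, 0.707, 0.708, 0.0]
wrist_force: [-0.7, 0.3, -0.4]
finger_gap: 0.0505
grip_force: 26.2
```

```bash
python3 -c "
from h import *
look('e',['beaker_mid','cooler_top'],('wrist','top','side'))
go((.525,.1215,.045))"
```

```text
wrist beaker_mid [(array([0.524 , 0.119 , 0.0948]), 0.89)]
wrist cooler_top []
top beaker_mid [(array([0.523 , 0.1257, 0.0966]), 0.38)]
top cooler_top [(array([0.5217, 0.1218, 0.0227]), 0.61), (array([ 0.5374, -0.4141,  0.1074]), 0.4)]
side beaker_mid [(array([0.5285, 0.1235, 0.0996]), 0.8), (array([0.744 , 0.239 , 0.0018]), 0.32)]
side cooler_top [(array([0.5276, 0.1212, 0.0192]), 0.91)]
t 12.47 tcp [0.526  0.1211 0.09  ] gap 0.05 grip 26.2 F [ 0.  -0.   0.4] j [ 0.08  0.33 -0.29  0.95 -0.    1.65]
(0.525, 0.1215, 0.045) shift [ 0.4 -1.1 45. ] turn [ 0.01 -0.   -0.01]
```

Request:
move_arm --targets '[[[0,0,20],[0,0,0],0.6],[[0,0,33],[0,0,0],0.6],[[0,0,38],[0,0,0],0.6],[[0,0,40],[0,0,0],0.6],[[0,0,41],[0,0,0],0.6]]'

```text
clock: 13.1
tcp_pos: [0.5255, 0.1213, 0.0481]
orientation: [0.0, 0.707, 0.707, 0.0]
wrist_force: [0.1, 0.7, -0.1]
finger_gap: 0.0504
grip_force: 26.3
```

Request:
move_arm --targets '[[[0,0,0.5],[0,0,0],0.6],[[0,0,1],[0,0,0],0.6],[[0,0,1],[0,0,0],0.6]]'

```text
clock: 13.48
tcp_pos: [0.5255, 0.1214, 0.0475]
orientation: [0.0, 0.707, 0.707, 0.0]
wrist_force: [0.2, 0.7, 5.8]
finger_gap: 0.0505
grip_force: 26.6
```

Contact at 5.8 N. Releasing.

Request:
move_arm --targets '[[[0,0,0],[0,0,0],0.0],[[0,0,0],[0,0,0],-0.5],[[0,0,0],[0,0,0],-1],[[0,0,0],[0,0,0],-1],[[0,0,-30],[0,0,0],-1]]'

```text
clock: 14.1
tcp_pos: [0.5229, 0.1211, 0.0747]
orientation: [-0.002, 0.707, 0.707, -0.002]
wrist_force: [-0.3, 0.6, 0.6]
finger_gap: 0.0855
grip_force: 0.0
```

Request:
move_arm --targets '[[[0,0,-55],[0,0,0],-1],[[0,0,-110],[0,0,0],-1],[[-40,0,-150],[0,0,0],-1],[[-95,0,-185],[0,0,0],-1],[[-150,0,-200],[0,0,0],-1]]'

```text
clock: 14.72
tcp_pos: [0.5257, -0.0298, 0.2791]
orientation: [0.002, 0.707, 0.707, 0.001]
wrist_force: [0.5, -0.3, -0.8]
finger_gap: 0.0852
grip_force: 0.0
```

```bash
python3 -c "
from h import *
look('f',['beaker_mid','cooler_top','flask_mid','balance_top'],('top',))
go((.536,-.415,.28))"
```

```text
top beaker_mid [(array([0.5276, 0.124 , 0.0546]), 0.7)]
top cooler_top [(array([0.5225, 0.1205, 0.0242]), 0.8)]
top flask_mid []
top balance_top [(array([ 0.5391, -0.4044,  0.0578]), 0.83), (array([0.5326, 0.3983, 0.0406]), 0.3)]
t 14.97 tcp [ 0.5248 -0.0286  0.2763] gap 0.0851 grip 0.0 F [-0.3  0.4 -0.4] j [-0.21  0.21  0.02  1.38  0.    1.36]
(0.536, -0.415, 0.28) shift [-386.3   11.8   -3.9] turn [-0.   -0.   -0.01]
```

View pics/f_top.png

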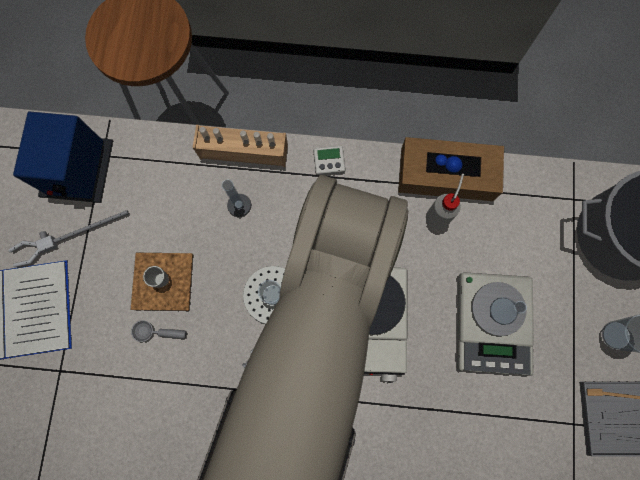

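The beaker stands on the cooling plate at (270,292), the crucible is on the mat at (155,278), and the flask is at (505,310). Going to the flask.

Request:
move_arm --targets '[[[-60,2,0],[0,0,0],-1],[[-120,4,0],[0,0,0],-1],[[-180,6,0],[0,0,0],-1],[[-240,8,0],[0,0,0],-1],[[-300,11,0],[0,0,0],-1]]'

```text
clock: 15.6
tcp_pos: [0.5365, -0.3283, 0.2758]
orientation: [-0.001, 0.706, 0.708, 0.0]
wrist_force: [1.0, -0.3, 0.5]
finger_gap: 0.0853
grip_force: 0.0
```

Request:
move_arm --targets '[[[-45,0,0],[0,0,0],-1],[[-86,0,0],[0,0,0],-1],[[-86,0,0],[0,0,0],-1]]'

```text
clock: 15.98
tcp_pos: [0.5361, -0.4157, 0.2741]
orientation: [-0.001, 0.708, 0.707, -0.0]
wrist_force: [0.5, 0.4, -0.1]
finger_gap: 0.0854
grip_force: 0.0
```

```bash
python3 -c "
from h import *
look('g',['flask_mid','balance_top'])
go((.536,-.415,.121))"
```

```text
wrist flask_mid [(array([ 0.5404, -0.4161,  0.1083]), 0.6)]
wrist balance_top []
t 16.12 tcp [ 0.5364 -0.4126  0.276 ] gap 0.0855 grip 0.0 F [-0.3  0.9  0.1] j [-0.77  0.53  0.48  1.52  0.    0.79]
(0.536, -0.415, 0.121) shift [ -2.6  -0.3 155. ] turn [-0.01 -0.01  0.01]
```

View pics/g_wrist.png

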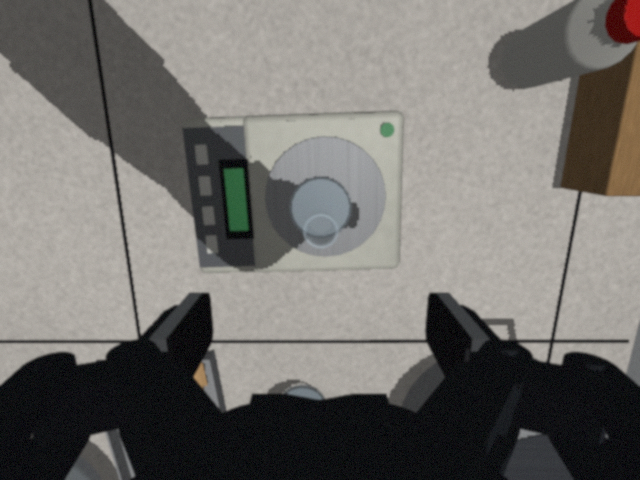

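The flask's foot is at (321,207) and its lip at (321,231), centred between the fingers; the pan centre is at about (326,196).

Request:
move_arm --targets '[[[-2,0,45],[0,0,0],-1],[[-2,0,90],[0,0,0],-1],[[-2,0,130],[0,0,0],-1],[[-2,0,153],[0,0,0],-1],[[-2,0,153],[0,0,0],-1]]'

```text
clock: 16.75
tcp_pos: [0.5353, -0.4134, 0.1219]
orientation: [-0.002, 0.706, 0.708, 0.0]
wrist_force: [-0.4, -0.4, -0.2]
finger_gap: 0.0854
grip_force: 0.0
```

Request:
move_arm --targets '[[[0,0,0],[0,0,0],0.1],[[0,0,0],[0,0,0],0.4],[[0,0,0],[0,0,0],0.7],[[0,0,0],[0,0,0],0.9],[[0,0,0],[0,0,0],0.9]]' --squeeze 30

```text
clock: 17.38
tcp_pos: [0.5365, -0.4172, 0.125]
orientation: [0.001, 0.707, 0.707, 0.0]
wrist_force: [1.4, -0.2, 5.6]
finger_gap: 0.0257
grip_force: 29.5
```

```bash
python3 -c "
from h import *
go((.536,-.415,.122))"
```

```text
t 17.38 tcp [ 0.5365 -0.4172  0.125 ] gap 0.0257 grip 29.5 F [ 1.4 -0.2  5.6] j [-0.78  0.56  0.16  1.17  0.    0.79]
(0.536, -0.415, 0.122) shift [ 2.2 -0.5  3. ] turn [ 0.01  0.01 -0.  ]
```

Request:
move_arm --targets '[[[0,0,0],[0,0,0],1],[[0,0,0],[0,0,0],1]]' --squeeze 30

```text
clock: 17.62
tcp_pos: [0.5365, -0.4172, 0.125]
orientation: [0.001, 0.707, 0.707, 0.0]
wrist_force: [1.8, 1.2, 6.0]
finger_gap: 0.0256
grip_force: 29.5
```

```bash
python3 - <<'E'
from h import *
look('h',['flask_mid'],('wrist',))
p=cv2.imread('pics/h_wrist.png'); cv2.imwrite('pics/hc.png',cv2.resize(p[180:480,170:470],(600,600),interpolation=3))
go((.536,-.415,.122))
E
```

```text
wrist flask_mid [(array([ 0.5389, -0.4153,  0.1069]), 0.67)]
t 17.73 tcp [ 0.5365 -0.4172  0.125 ] gap 0.0256 grip 29.5 F [1.2 0.3 5.7] j [-0.78  0.56  0.16  1.17  0.    0.79]
(0.536, -0.415, 0.122) shift [ 2.2 -0.5  3. ] turn [ 0.01  0.01 -0.  ]
```

View pics/hc.png

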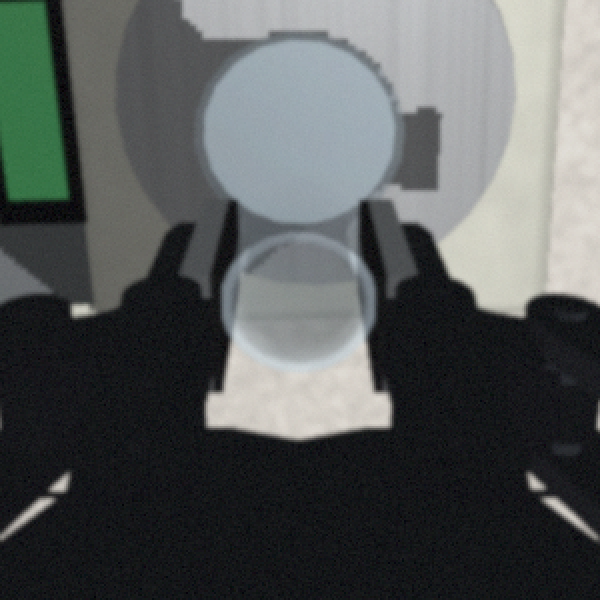

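Request:
move_arm --targets '[[[0,0,-4],[0,0,0],1],[[0,0,-10],[0,0,0],1],[[0,0,-20],[0,0,0],1],[[0,0,-20],[0,0,0],1]]'

```text
clock: 18.23
tcp_pos: [0.5363, -0.4172, 0.1451]
orientation: [0.001, 0.707, 0.707, -0.0]
wrist_force: [0.1, 0.2, -0.9]
finger_gap: 0.0257
grip_force: 29.5
```

```bash
python3 - <<'E'
from h import *
look('i',['flask_mid'],('wrist','side'))
p=cv2.imread('pics/i_wrist.png')[180:480,170:470]; q=cv2.imread('pics/i_side.png')[330:480,300:450]
cv2.imwrite('pics/ic.png',np.hstack([cv2.resize(x,(400,400),interpolation=3) for x in (p,q)]))
go((.536,-.415,.122))
E
```

```text
wrist flask_mid [(array([ 0.5363, -0.4156,  0.1287]), 0.94)]
side flask_mid [(array([ 0.5342, -0.4155,  0.1231]), 0.6)]
t 18.43 tcp [ 0.5357 -0.4165  0.1435] gap 0.0257 grip 29.5 F [-0.   0.8 -1.1] j [-0.78  0.55  0.19  1.21 -0.    0.79]
(0.536, -0.415, 0.122) shift [ 1.5  0.4 21.5] turn [-0. -0. -0.]
```

View pics/ic.png

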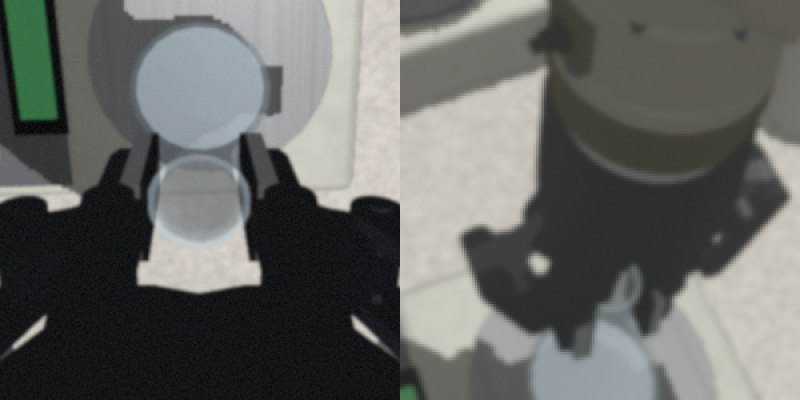

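The flask is lifted and unmoved relative to the gripper: its foot is at the same place as before, upright. Carrying it to the hotplate.

Request:
move_arm --targets '[[[0,0,-25],[0,0,0],1],[[0,0,-60],[0,0,0],1],[[30,0,-60],[0,0,0],1],[[70,-2,-60],[0,0,0],1],[[115,-4,-60],[0,0,0],1]]'

```text
clock: 19.05
tcp_pos: [0.5316, -0.3009, 0.2034]
orientation: [-0.0, 0.708, 0.707, -0.0]
wrist_force: [0.6, -0.1, -1.0]
finger_gap: 0.0258
grip_force: 29.6
```

Request:
move_arm --targets '[[[45,-2,0],[0,0,0],1],[[90,-4,0],[0,0,0],1],[[135,-6,0],[0,0,0],1],[[170,-8,0],[0,0,0],1],[[190,-8,15],[0,0,0],1]]'

```text
clock: 19.68
tcp_pos: [0.5243, -0.11, 0.1897]
orientation: [0.001, 0.707, 0.708, 0.001]
wrist_force: [0.6, -0.2, -0.6]
finger_gap: 0.0258
grip_force: 29.6
```

```bash
python3 - <<'E'
from h import *
look('j',['flask_mid','hotplate_top'],('wrist','top','side'))
go((.524,-.110,.155))
E
```

```text
wrist flask_mid [(array([ 0.5236, -0.1048,  0.1722]), 0.57)]
wrist hotplate_top []
top flask_mid []
top hotplate_top []
side flask_mid [(array([ 0.5256, -0.1103,  0.1743]), 0.67)]
side hotplate_top [(array([ 0.5222, -0.1097,  0.0851]), 0.61)]
t 20.12 tcp [ 0.5243 -0.1126  0.1891] gap 0.0252 grip 29.6 F [ 0.5 -0.2  0. ] j [-0.36  0.25 -0.14  1.18 -0.    1.21]
(0.524, -0.11, 0.155) shift [ 2.6 -0.3 34.1] turn [ 0.    0.   -0.01]
```

Request:
move_arm --targets '[[[0,0,15],[0,0,0],1],[[0,0,25],[0,0,0],1],[[0,0,30],[0,0,0],1],[[0,0,31.5],[0,0,0],1],[[0,0,32.5],[0,0,0],1]]'

```text
clock: 20.75
tcp_pos: [0.5241, -0.1117, 0.1564]
orientation: [0.0, 0.707, 0.707, 0.0]
wrist_force: [0.1, -0.1, -0.5]
finger_gap: 0.0255
grip_force: 29.6
```

Request:
move_arm --targets '[[[0,0,0.5],[0,0,0],1],[[0,0,1],[0,0,0],1],[[0,0,1],[0,0,0],1]]'

```text
clock: 21.12
tcp_pos: [0.5241, -0.1117, 0.1554]
orientation: [0.0, 0.707, 0.707, 0.0]
wrist_force: [0.2, 0.7, -0.4]
finger_gap: 0.0255
grip_force: 29.6
```

Request:
move_arm --targets '[[[0,0,0.4],[0,0,0],1],[[0,0,0.8],[0,0,0],1],[[0,0,0.8],[0,0,0],1]]'

```text
clock: 21.5
tcp_pos: [0.5243, -0.1117, 0.155]
orientation: [0.0, 0.707, 0.707, 0.0]
wrist_force: [0.6, 0.5, 2.7]
finger_gap: 0.0259
grip_force: 29.8
```

Request:
move_arm --targets '[[[0,0,0],[0,0,0],0.4],[[0,0,0],[0,0,0],0.0],[[0,0,0],[0,0,0],-0.6],[[0,0,0],[0,0,0],-1],[[0,0,0],[0,0,0],-1]]'

```text
clock: 22.12
tcp_pos: [0.5239, -0.1117, 0.1543]
orientation: [-0.0, 0.707, 0.707, -0.0]
wrist_force: [-0.2, 0.6, 0.2]
finger_gap: 0.0852
grip_force: 0.0
```

Request:
move_arm --targets '[[[0,0,-40],[0,0,0],-1],[[0,0,-90],[0,0,0],-1],[[0,0,-125],[0,0,0],-1],[[30,0,-130],[0,0,0],-1],[[80,0,-130],[0,0,0],-1]]'

```text
clock: 22.75
tcp_pos: [0.5248, -0.0321, 0.2854]
orientation: [0.001, 0.708, 0.706, 0.001]
wrist_force: [0.4, 0.7, -0.6]
finger_gap: 0.0853
grip_force: 0.0
```

```bash
python3 - <<'E'
from h import *
look('k',['flask_mid','hotplate_top','beaker_mid','crucible_mid'],('side','top'))
go((.536,.395,.25))
E
```

```text
side flask_mid [(array([ 0.5251, -0.1093,  0.1375]), 0.97)]
side hotplate_top [(array([ 0.5256, -0.109 ,  0.0832]), 0.65), (array([0.5244, 0.1202, 0.0201]), 0.62)]
side beaker_mid [(array([ 0.5216, -0.1092,  0.1411]), 0.63), (array([0.5264, 0.1221, 0.0525]), 0.57)]
side crucible_mid [(array([0.5338, 0.3937, 0.0399]), 0.74)]
top flask_mid [(array([ 0.5382, -0.4039,  0.0559]), 0.37)]
top hotplate_top [(array([ 0.5253, -0.1108,  0.0886]), 0.81), (array([0.5353, 0.3944, 0.0398]), 0.7)]
top beaker_mid [(array([0.5265, 0.1246, 0.0557]), 0.84)]
top crucible_mid [(array([0.5358, 0.3972, 0.0401]), 0.69), (array([ 7.389e-01,  2.343e-01, -4.000e-04]), 0.32)]
t 23.25 tcp [ 0.524  -0.0325  0.2843] gap 0.0856 grip 0.0 F [ 0.2  0.1 -0.6] j [-0.21  0.21  0.03  1.4  -0.    1.36]
(0.536, 0.395, 0.25) shift [427.6  11.2  34.3] turn [-0.    0.   -0.01]
```

View pics/k_side.png

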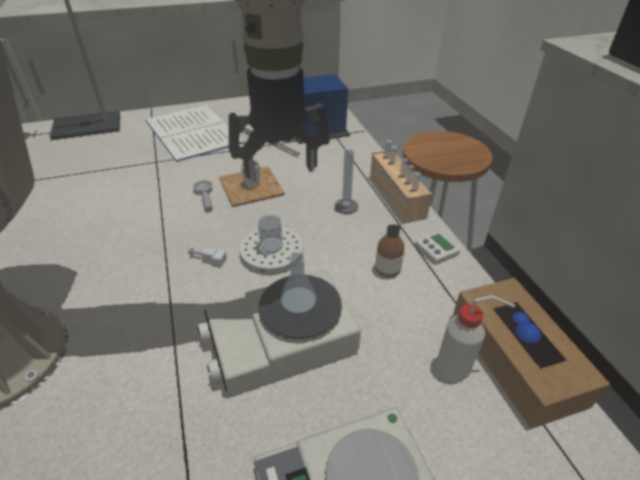

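The flask stands mid-hotplate (299,298), the beaker mid-cooler (270,240), and the crucible is on the mat (251,177). Going to the crucible.

Request:
move_arm --targets '[[[60,2,0],[0,0,0],-1],[[120,4,0],[0,0,0],-1],[[180,6,0],[0,0,0],-1],[[240,8,0],[0,0,0],-1],[[300,9,0],[0,0,0],-1]]'

```text
clock: 23.88
tcp_pos: [0.5335, 0.2696, 0.2844]
orientation: [0.0, 0.708, 0.706, 0.0]
wrist_force: [0.8, -0.1, 0.1]
finger_gap: 0.0853
grip_force: 0.0
```

Request:
move_arm --targets '[[[50,1,20],[0,0,0],-1],[[100,2,50],[0,0,0],-1],[[127,2,90],[0,0,0],-1],[[127,2,110],[0,0,0],-1],[[127,2,110],[0,0,0],-1]]'

```text
clock: 24.5
tcp_pos: [0.5342, 0.3945, 0.1718]
orientation: [-0.001, 0.707, 0.707, -0.002]
wrist_force: [0.1, -0.3, 0.7]
finger_gap: 0.0854
grip_force: 0.0
```

```bash
python3 - <<'E'
from h import *
look('l',['crucible_mid'])
go((.535,.395,.032))
E
```

```text
wrist crucible_mid [(array([0.5376, 0.3914, 0.0444]), 0.87)]
t 24.6 tcp [0.5359 0.3949 0.1751] gap 0.0851 grip 0.0 F [-0.3 -0.1 -0.4] j [ 0.51  0.51  0.21  1.27 -0.    2.09]
(0.535, 0.395, 0.032) shift [ 1.000e-01 -9.000e-01  1.431e+02] turn [ 0.   -0.   -0.01]
```

Request:
move_arm --targets '[[[0,0,45],[0,0,0],-1],[[0,0,85],[0,0,0],-1],[[0,0,120],[0,0,0],-1],[[0,0,141],[0,0,0],-1],[[0,0,141],[0,0,0],-1]]'

```text
clock: 25.22
tcp_pos: [0.5353, 0.3944, 0.0332]
orientation: [-0.0, 0.708, 0.706, -0.001]
wrist_force: [-0.0, 0.2, -0.3]
finger_gap: 0.0854
grip_force: 0.0
```

Request:
move_arm --targets '[[[0,0,0],[0,0,0],0.1],[[0,0,0],[0,0,0],0.3],[[0,0,0],[0,0,0],0.4],[[0,0,0],[0,0,0],0.5],[[0,0,0],[0,0,0],0.6]]' --squeeze 30

```text
clock: 25.85
tcp_pos: [0.5365, 0.3959, 0.0359]
orientation: [0.001, 0.707, 0.707, 0.002]
wrist_force: [0.1, 0.1, 5.2]
finger_gap: 0.047
grip_force: 30.2
```

Request:
move_arm --targets '[[[0,0,-20],[0,0,0],0.6],[[0,0,-55],[0,0,0],0.6],[[0,0,-100],[0,0,0],0.6],[[0,0,-150],[0,0,0],0.6],[[0,0,-180],[0,0,0],0.6]]'

```text
clock: 26.48
tcp_pos: [0.5361, 0.3959, 0.2176]
orientation: [0.001, 0.707, 0.707, 0.002]
wrist_force: [0.3, -0.2, -0.3]
finger_gap: 0.0474
grip_force: 31.1
```

```bash
python3 - <<'E'
from h import *
look('m',['crucible_mid'])
go((.45,0,.25),(.54,-.405,.12))
E
```

```text
wrist crucible_mid [(array([0.5367, 0.3917, 0.2231]), 0.75)]
t 26.57 tcp [0.5373 0.3965 0.2192] gap 0.0474 grip 31.1 F [-0.  -0.7 -1.2] j [ 0.52  0.5   0.29  1.36 -0.    2.09]
(0.45, 0, 0.25) shift [-396.4  -86.8  -33.3] turn [ 0.05 -0.03 -0.  ]
(0.54, -0.405, 0.12) shift [-802.     2.3   95.7] turn [ 0.05 -0.03 -0.  ]
```

Request:
move_arm --targets '[[[-30,-8,-5],[0,0,0],0.6],[[-75,-20,-10],[0,0,0],0.6],[[-125,-34,-15],[0,0,0],0.6],[[-175,-48,-20],[0,0,0],0.6],[[-225,-62,-20],[0,0,0],0.6]]'

```text
clock: 27.2
tcp_pos: [0.4723, 0.1689, 0.2331]
orientation: [0.0, 0.707, 0.707, -0.0]
wrist_force: [1.2, -0.4, 0.2]
finger_gap: 0.0471
grip_force: 31.2
```

Request:
move_arm --targets '[[[-50,-15,0],[0,0,0],0.6],[[-100,-30,0],[0,0,0],0.6],[[-150,-45,0],[0,0,0],0.6],[[-200,-60,0],[0,0,0],0.6],[[-250,-72,0],[0,0,0],0.6]]'

```text
clock: 27.82
tcp_pos: [0.3998, -0.0808, 0.2329]
orientation: [-0.0, 0.707, 0.707, -0.0]
wrist_force: [1.7, -0.9, -0.5]
finger_gap: 0.0474
grip_force: 31.2
```

```bash
python3 - <<'E'
from h import *
go((.54,-.405,.12))
E
```

```text
t 27.82 tcp [ 0.3998 -0.0808  0.2329] gap 0.0474 grip 31.2 F [ 1.7 -0.9 -0.5] j [-0.4  -0.01 -0.34  1.25 -0.    1.17]
(0.54, -0.405, 0.12) shift [-324.2  140.3  112.9] turn [-0. -0. -0.]
```

Request:
move_arm --targets '[[[-50,0,0],[0,0,0],0.6],[[-100,0,0],[0,0,0],0.6],[[-145,15,0],[0,0,0],0.6],[[-190,45,0],[0,0,0],0.6],[[-230,75,0],[0,0,0],0.6]]'

```text
clock: 28.45
tcp_pos: [0.4761, -0.3113, 0.2328]
orientation: [-0.0, 0.708, 0.706, -0.0]
wrist_force: [0.3, -0.0, -0.6]
finger_gap: 0.0472
grip_force: 31.2
```

Request:
move_arm --targets '[[[-40,28,20],[0,0,0],0.6],[[-75,52,55],[0,0,0],0.6],[[-94,65,90],[0,0,0],0.6],[[-94,65,110],[0,0,0],0.6],[[-94,65,110],[0,0,0],0.6]]'

```text
clock: 29.08
tcp_pos: [0.5392, -0.4023, 0.12]
orientation: [-0.003, 0.707, 0.707, -0.0]
wrist_force: [-0.6, 0.3, -0.3]
finger_gap: 0.0475
grip_force: 31.3
```

```bash
python3 - <<'E'
from h import *
look('n',['crucible_mid','balance_top'],('wrist','top','side'))
go((.54,-.405,.078))
E
```

```text
wrist crucible_mid [(array([ 0.5386, -0.4069,  0.1247]), 0.63)]
wrist balance_top [(array([ 0.539 , -0.4034,  0.0556]), 0.97)]
top crucible_mid [(array([ 0.5407, -0.4054,  0.1304]), 0.66)]
top balance_top [(array([ 0.5411, -0.4041,  0.0572]), 0.73)]
side crucible_mid [(array([ 0.5394, -0.403 ,  0.1322]), 0.96)]
side balance_top [(array([ 0.543 , -0.4045,  0.0491]), 0.77)]
t 29.52 tcp [ 0.5411 -0.4038  0.1245] gap 0.0472 grip 31.3 F [ 0.1 -1.2 -0.9] j [-0.76  0.55  0.15  1.17 -0.    0.81]
(0.54, -0.405, 0.078) shift [-1.1 -1.2 46.5] turn [ 0.01  0.01 -0.  ]
```

View pics/n_wrist.png

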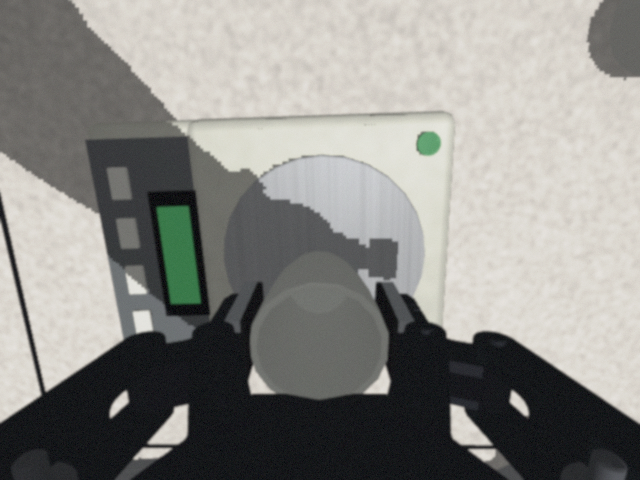

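The crucible hangs upright (318,340) over the pan, whose centre is at about (324,255); it lines up within about 2 mm. Lowering.

Request:
move_arm --targets '[[[0,1,22],[0,0,0],0.6],[[0,1,34],[0,0,0],0.6],[[0,1,39],[0,0,0],0.6],[[0,1,41],[0,0,0],0.6],[[0,1,42],[0,0,0],0.6]]'

```text
clock: 30.15
tcp_pos: [0.5421, -0.4039, 0.082]
orientation: [0.0, 0.707, 0.707, -0.0]
wrist_force: [0.1, -1.0, -0.7]
finger_gap: 0.0472
grip_force: 31.3
```

Request:
move_arm --targets '[[[0,0,0.5],[0,0,0],0.6],[[0,0,1],[0,0,0],0.6],[[0,0,1],[0,0,0],0.6]]'

```text
clock: 30.52
tcp_pos: [0.542, -0.4039, 0.081]
orientation: [0.0, 0.707, 0.707, -0.0]
wrist_force: [-0.0, -0.3, -0.0]
finger_gap: 0.0472
grip_force: 31.4
```

Request:
move_arm --targets '[[[0,0,0.4],[0,0,0],0.6],[[0,0,0.8],[0,0,0],0.6],[[0,0,0.8],[0,0,0],0.6]]'

```text
clock: 30.9
tcp_pos: [0.542, -0.404, 0.0809]
orientation: [0.001, 0.707, 0.707, -0.0]
wrist_force: [-2.0, 1.0, 5.1]
finger_gap: 0.0471
grip_force: 31.6
```

Request:
move_arm --targets '[[[0,0,0],[0,0,0],0.0],[[0,0,0],[0,0,0],-0.5],[[0,0,0],[0,0,0],-1],[[0,0,0],[0,0,0],-1],[[0,0,-30],[0,0,0],-1]]'

```text
clock: 31.52
tcp_pos: [0.5402, -0.4021, 0.1068]
orientation: [-0.003, 0.707, 0.707, -0.0]
wrist_force: [0.3, 0.1, 1.1]
finger_gap: 0.0849
grip_force: 0.0
```

Request:
move_arm --targets '[[[0,0,-50],[0,0,0],-1],[[0,0,-100],[0,0,0],-1],[[0,-40,-140],[0,0,0],-1],[[0,-90,-170],[0,0,0],-1],[[0,-140,-180],[0,0,0],-1]]'

```text
clock: 32.15
tcp_pos: [0.4012, -0.4042, 0.292]
orientation: [0.002, 0.707, 0.707, -0.0]
wrist_force: [-0.2, -0.7, -0.1]
finger_gap: 0.0854
grip_force: 0.0
```

```bash
python3 - <<'E'
from h import *
look('o',['flask_mid','hotplate_top','beaker_mid','cooler_top','crucible_mid','balance_top','washbottle','reagent','cylinder'],('side','top'))
go((.54,-.405,.078))
E
```

```text
side flask_mid [(array([ 0.5225, -0.1112,  0.1365]), 0.71)]
side hotplate_top [(array([ 0.5261, -0.1098,  0.0854]), 0.8)]
side beaker_mid [(array([0.5238, 0.1233, 0.0564]), 0.55)]
side cooler_top [(array([0.5245, 0.1236, 0.0209]), 0.64)]
side crucible_mid [(array([ 0.5406, -0.4045,  0.0852]), 0.74), (array([ 0.747 ,  0.2341, -0.002 ]), 0.34)]
side balance_top [(array([ 0.5445, -0.4045,  0.0532]), 0.82)]
side washbottle [(array([ 7.560e-01, -2.687e-01, -3.000e-04]), 0.79)]
side reagent [(array([ 0.7487, -0.0049, -0.0019]), 0.83)]
side cylinder [(array([0.7449, 0.2358, 0.0039]), 0.85), (array([ 0.5404, -0.4075,  0.0832]), 0.68)]
top flask_mid [(array([ 0.526 , -0.1075,  0.1387]), 0.86)]
top hotplate_top [(array([ 0.5249, -0.1135,  0.0878]), 0.71)]
top beaker_mid [(array([0.5217, 0.1216, 0.0559]), 0.6)]
top cooler_top [(array([0.5226, 0.1199, 0.022 ]), 0.62)]
top crucible_mid [(array([ 0.5421, -0.4039,  0.086 ]), 0.71), (array([ 0.5393, -0.4066,  0.0575]), 0.35)]
top balance_top [(array([ 0.5405, -0.4042,  0.0557]), 0.71)]
top washbottle [(array([ 0.5422, -0.4028,  0.0848]), 0.59), (array([ 0.7624, -0.2645, -0.0008]), 0.58)]
top reagent [(array([ 0.7494, -0.0052, -0.0027]), 0.67)]
top cylinder [(array([0.7419, 0.2343, 0.0036]), 0.73)]
t 33.15 tcp [ 0.4018 -0.4036  0.2897] gap 0.0853 grip 0.0 F [-0.1 -0.3  0. ] j [-0.93  0.29  0.16  1.44 -0.    0.64]
(0.54, -0.405, 0.078) shift [ -1.3 138.2 211.8] turn [ 0.  0. -0.]
```

View pics/o_top.png

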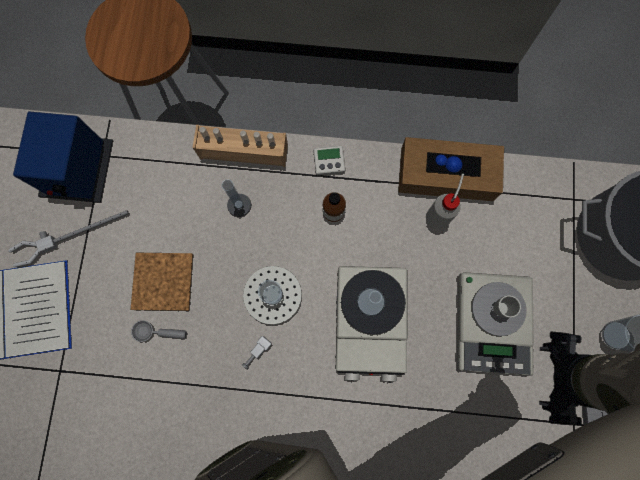

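The beaker is on the cooling plate (271,292), the flask on the hotplate (371,302) and the crucible on the balance pan (508,306). All three are centred and upright, the mat is empty (163,282) and the bystanders haven't moved.

```bash
python3 -c "
from h import *
print(env.hand_in())"
```

```text
the job is handed in; nothing more can be done
None
```

I moved all three vessels one station on and handed the job in at about 33 s: beaker on the cooling plate, crucible on the balance pan and flask on the hotplate, each upright, within a few millimetres of centre and let go, with the bottles and measuring cylinder not moved.

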